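Drive home the locking pin of a mould clamp

TASK

One of the two mould clamps still has its leaning red-capped locking pin standing proud: pick up the mallet and drive that pin fully home with a face of its head, held square to the pin (head in line with the pin's lean), never pushing the pins with the gripper or arm. Then stand the mallet back upright on its head on the blue mat and let go. Do not hit the plaster moulds with the mallet or shift the other ware on the table.

Things in the scene. Friction and masses are not known exactly. Their poses are not given: they have to be found in the camera images.
- mallet: Loose 450 g mallet, standing at the start on one face of its black round head (64 mm across, 80 mm long, orange band) on the blue mat. Origin: centre of the lower face; +z up the head's axis (other face at z = 80). Flat-sided wooden handle leaves along -x at z = 40, from x = -32 to -192 mm; 22 wide (y), 28 high (z). Centre of mass about 10 mm from the head's axis towards the handle.
- mallet_head (a point): Centre of the mallet's head: mallet frame (0, 0, 40 mm), same axes.
- mallet_grip (a point): Point in the middle of the handle, 55 mm from the head's axis (mallet frame: -55, 0, 40 mm): a good place to grip across the 22 mm width. Same axes as the mallet.
- mat: Blue mat 130 x 130 x 6 mm, fixed on the table, where the mallet belongs; origin under its centre (table level), so its upper face is at z = 6 mm.
- clamp_a: One of two like mould clamps, fixed to the table: grey plinth 60 mm high carrying a steel plate 200 (x) x 150 (y) x 12 mm, origin on the table under its centre. At its -x side a green block with a steel collar leans 32 degrees from vertical towards the clamp's -x; the sprung pin slides in it. One clamp's pin is already home, the other's stands proud.
- mould_a: White two-part plaster mould in clamp_a: 100 x 128 x 80 mm, origin under its centre, 45 mm to the clamp's +x and 72 mm up. Fragile: not to be hit with the mallet.
- pin_a (a joint): Travel of the pin of clamp_a along its axis, m: 0 = fully out, 0.025 = fully home (red cap down on the collar, a hard stop). It gives way under about 5 N, rising to 8 N near home (friction and a weak spring; some 2 N more when driven fast), and stays where it is left.
- pin_a_top (a point): Centre of the flat top of the red cap (36 mm across, 14 thick) of clamp_a's pin; moves with it. +z points out along the pin's axis, 32 degrees from vertical, leaning to the clamp's -x; the pin goes in along -z. Height about 175 mm when fully out, 154 mm when home. A yellow band on the shaft below the cap shows only while the pin is proud.
- clamp_b: One of two like mould clamps, fixed to the table: grey plinth 60 mm high carrying a steel plate 200 (x) x 150 (y) x 12 mm, origin on the table under its centre. At its -x side a green block with a steel collar leans 32 degrees from vertical towards the clamp's -x; the sprung pin slides in it. One clamp's pin is already home, the other's stands proud.
- mould_b: White two-part plaster mould in clamp_b: 100 x 128 x 80 mm, origin under its centre, 45 mm to the clamp's +x and 72 mm up. Fragile: not to be hit with the mallet.
- pin_b (a joint): Travel of the pin of clamp_b along its axis, m: 0 = fully out, 0.025 = fully home (red cap down on the collar, a hard stop). It gives way under about 5 N, rising to 8 N near home (friction and a weak spring; some 2 N more when driven fast), and stays where it is left.
- pin_b_top (a point): Centre of the flat top of the red cap (36 mm across, 14 thick) of clamp_b's pin; moves with it. +z points out along the pin's axis, 32 degrees from vertical, leaning to the clamp's -x; the pin goes in along -z. Height about 175 mm when fully out, 154 mm when home. A yellow band on the shaft below the cap shows only while the pin is proud.
- bowl: Bystander: cream glazed open bowl, 128 mm wide, 72 mm high, loose; origin under its centre
- kiln_prop: Bystander: cream hourglass-shaped kiln post, 52 mm wide, 90 mm tall, loose, standing; origin under its centre
- glaze_jar: Bystander: closed round jar, 68 mm wide, 95 mm tall, black cap, loose; origin under its centre
- cup: Bystander: blue cup, 76 mm wide, 85 mm tall, loose; origin under its centre
- brush: Bystander: brush lying flat, 180 mm long, loose
- shelf_tile: Bystander: dark slate-coloured slab 120 x 90 x 14 mm, loose, lying flat; origin under its centre
Mind the look-alikes: they are no part of the job. Leave any green look-alike of the mallet alone.

How it is judged (in metres and radians):
On the way:
1. the proud pin is driven to within 3 mm of home by the mallet, the head's axis within 12 degrees of the pin's (value of joint pin_a above 0.022 m and contact force between mallet and pin_a above 0.5 N and angle between the z axis of mallet and the z axis of pin_a_top, either way round below 0.21 rad).
At the end, for the whole second after the job is handed in: Both pins are within 3 mm of fully home; the mallet stands on a face of its head (either one) on the blue mat, the head's centre within 50 mm sideways of the mat's centre and less than 52 mm above the table, the head's axis within 0.15 rad of vertical, at rest and released (value of joint each of pin_a, pin_b above 0.022 m and horizontal distance between mallet_head and mat below 0.05 m and height (world z) of mallet_head below 0.052 m and (angle between mallet's own z axis and vertical below 0.15 rad or angle between mallet's own z axis and vertical above 2.99 rad) and linear speed of mallet below 0.02 m/s and contact force between the fingers and mallet below 0.1 N); the robot touches nothing.
It fails at once if a pin is pushed by the gripper or arm (over 1 N) (contact force between any of the fingers, the arm and pin_a above 1 N or contact force between any of the fingers, the arm and pin_b above 1 N).
It fails at once if the mallet hits a plaster mould (over 2 N) (contact force between mallet and mould_a above 2 N or contact force between mallet and mould_b above 2 N).
It fails at once if a bystander is moved by more than 25 mm (distance of any of bowl, kiln_prop, glaze_jar, cup, brush, shelf_tile from where it was at the start of the episode above 0.025 m).
It also fails if it takes over 54 s, if anything falls off the work surface, if the arm or the gripper's body presses on something with over 40 N, if the wrist force passes 120 N, or if a joint passes its speed limit or range.

ROBOT

A 6-joint arm with a two-finger parallel gripper is mounted at the origin on the work surface. World frame = base frame: x ahead of the robot, y to its left, z up, the work surface at z = 0. Lengths are in mm, angles in rad, forces in N, time in s.
With the tool pointing down it reaches from about 250 to 725 mm from the base axis. Payload 9.7 kg.
Tool frame: the origin (TCP) lies midway between the tips of the shut fingers; the grasp point (between the pads) lies 19 mm behind it (manip.grip_point_offset is the distance from the TCP to the grasp point, in mm); z points along the fingers, y is the direction in which the jaws open and shut (so a half turn about z gives the same grasp; the last joint's range is limited). The gripper opens to 85 mm and grips with 20 to 120 N. Pads are 22 mm wide; open, the fingers measure 114 mm over their backs; the gripper's body (76 mm by 85 mm) begins 54 mm behind the grasp point. The pads swing forward as they close: fully open they stand 13 mm farther back than shut.
Start: joints at [-1.316, 0.087, 0.176, 1.66, 0, 1.571], TCP at [138.626, -532.24, 231.284] pointing down, gripper open.
Joint ranges: [-3.13, 3.13], [-0.85, 1.81], [-1.15, 1.24], [-2.2, 2.28], [-1.44, 1.52], [-3.14, 3.14]. Speed limits (rad/s): [2.22, 2.22, 2.57, 3.14, 3.14, 3.14].

INTERFACE

Orientations are given as a unit quaternion [w, x, y, z].
In Python, from bench import sense, eyes, manip, nets gives the robot as it stands. The module is installed in compiled form; this text tells all that it offers.
- The arm moves only by the tool play_rows, never from a script. Its argument "series" is a list of rows, each a list of 2 entries, a list of its own where there are three numbers: the shift along the world's x, y, z in cm, then the turn about the world's z in rad. In form: [[[x, y, z], roll], ...]. A call has 1 to 8 rows; each row is the pose to reach, as a shift and turn from the pose commanded when the call began; what a row does not reach only later rows make up. A row lasts 1/10 s, in which the tool goes at most 50 mm and 8.59 degrees, less where a joint would pass 70% of its speed; a pose out of reach is approached as far as the arm can. A call with a gripper value outside its range is refused whole. "gripper" is the closure in counts, from 0 (fully open) to 255 (shut), set as the call begins (left out, the last holds). The fingers move at their own pace and stop on an object; "squeeze" is the grip in N (left out, the last holds). Time passes only in rows, so rows that repeat a pose let the fingers close. It gives the time, the measured TCP pose, the force and the opening at its end, in the units of the state.
- sense(): the state, without advancing time (a new reading comes with each control period).
- eyes.read_camera(name): name is "side" or "top" or "wrist"; returns the picture (384x512x3 uint8, blue, green, red); there is no depth.
- eyes.camera_model(name): a dict with "fx", "fy", "cx", "cy" (pixels), "cam_to_world" (4x4, takes a point from camera to world coordinates). Camera axes: x right, y down, z forward; pixel columns grow to the right and rows downward; lengths in mm; the calibration is good to about 2 mm. A picture is of the moment at which its call begins: read the wrist's pose just before it. camera_model takes no time and is no camera call; for the wrist camera it gives the pose at the moment of the call.
- manip.finish_job(): hands the job in, once; it reports no verdict.
Trained networks look in the newest picture that a camera, given by its name, has taken for a name from the list of things; names that differ only in an ending like _2 or _b are one class to them, and where a whole thing is asked for, a point or a joint stands for the part that bears it (a point fixed in the world has none). Each returns a list of dicts, best first, with "p" (0 to 1); they miss things now and then, are a little off and sometimes report something else, mostly with a low value. They report only what shows in the picture. A call takes as long as a camera call. They do not tell look-alikes from the thing itself.
- nets.recognise(camera, query): "point" ([row, column] in pixels, amid what is visible of it).
- nets.trace(camera, query): "mask" (384x512 bool, what is visible of it) and "point" ([row, column] in pixels, amid what is visible of it).
The state is a dict: "time": time; "qpos": joint angles; "qd": joint speeds; "joint_torque": joint torques, N m; "ee_pos": TCP position; "tcp_rot": TCP orientation; "ft_force": force on the tool from outside, world axes, zero at the start; "ft_torque": the same for the moment, N m; "grip_width": opening from 0.0 (shut) to 1.0 (fully open).
Only numpy, scipy, OpenCV 4.12 (cv2) and the standard library are available. Lean on these libraries where they do the work, as an engineer would, in place of code of your own. Each camera call takes 0.05 s, during which the arm holds its last target. There are 200 camera calls.

## Working session

There is one attempt and no reset: what is moved stays moved. The work goes in short steps, Python scripts to look and compute and a tool call to move; the robot and the scene stay as the last step left them, time stands still between calls to the robot, and variables do not carry over. Pictures are saved under pics/ and viewed, on a budget of 10 in all, crops included, one or two more only if the job needs it, and the job is handed in when it is done.

Besides the shell and the picture viewer there is one more tool, called as name(argument=value, ...), one argument or row to a line, values as JSON. play_rows: Moves the arm, as the interface text tells. Its arguments: {"type":"object","properties":{"series":{"type":"array","items":{"type":"array"}},"gripper":{"type":"number"},"squeeze":{"type":"number"}},"required":["series"]}

```bash
mkdir -p pics; cat > h.py <<'E'
from bench import sense, eyes, manip, nets
import numpy as np, cv2
def ray(M,pt):
    r,c=pt; T=np.array(M['cam_to_world']); d=T[:3,:3]@np.array([(c-M['cx'])/M['fx'],(r-M['cy'])/M['fy'],1]); return T[:3,3],d
def at_z(M,pt,z):
    o,d=ray(M,pt); return o+d*(z-o[2])/d[2]
def tri(L):
    A=np.zeros((3,3));b=np.zeros(3)
    for o,d in L:
        d=d/np.linalg.norm(d);P=np.eye(3)-np.outer(d,d);A+=P;b+=P@o
    x=np.linalg.solve(A,b); return x,[float(np.linalg.norm(np.cross(x-o,d/np.linalg.norm(d)))) for o,d in L]
def proj(M,X):
    T=np.linalg.inv(np.array(M['cam_to_world'])); p=T[:3,:3]@np.array(X,float)+T[:3,3]
    return [round(float(M['fy']*p[1]/p[2]+M['cy']),1),round(float(M['fx']*p[0]/p[2]+M['cx']),1)]
E
cat > a.py <<'E'
from h import *
np.set_printoptions(precision=1,suppress=True)
Q=['mallet','mallet_grip','mat','clamp_a','mould_a','pin_a_top','bowl','kiln_prop','glaze_jar','cup','brush','shelf_tile']
for c in ['top','side']:
    im=eyes.read_camera(c);cv2.imwrite(f'pics/{c}0.png',im);M=eyes.camera_model(c)
    print(c,np.array(M['cam_to_world'])[:3].round(2).tolist(),M['fx'])
    for q in Q: print(q,[(round(d['p'],2),np.round(d['point']).tolist(),at_z(M,d['point'],0)[:2].round().tolist()) for d in nets.recognise(c,q)[:4]])
print(sense()['time'],manip.grip_point_offset)
E
python3 a.py
```

```text
top [[0.02, -1.0, 0.07, 324.0], [-1.0, -0.02, -0.02, -19.95], [0.02, -0.07, -1.0, 1846.23]] 456.348679303786
mallet [(0.88, [191.0, 242.0], [458.0, 27.0]), (0.57, [265.0, 156.0], [152.0, 365.0])]
mallet_grip [(0.81, [190.0, 245.0], [461.0, 17.0]), (0.79, [269.0, 154.0], [137.0, 370.0])]
mat [(0.62, [188.0, 256.0], [470.0, -26.0])]
clamp_a [(0.87, [136.0, 184.0], [677.0, 270.0]), (0.63, [136.0, 318.0], [691.0, -279.0])]
mould_a [(0.75, [123.0, 181.0], [729.0, 286.0]), (0.61, [127.0, 317.0], [729.0, -274.0]), (0.21, [209.0, 188.0], [378.0, 246.0])]
pin_a_top [(0.54, [156.0, 184.0], [593.0, 266.0])]
bowl [(0.94, [127.0, 257.0], [720.0, -27.0]), (0.59, [176.0, 372.0], [531.0, -502.0])]
kiln_prop []
glaze_jar [(0.76, [200.0, 146.0], [413.0, 414.0])]
cup [(0.74, [207.0, 186.0], [387.0, 251.0])]
brush [(0.8, [210.0, 356.0], [392.0, -437.0]), (0.37, [205.0, 315.0], [407.0, -269.0])]
shelf_tile [(0.7, [174.0, 370.0], [540.0, -490.0]), (0.21, [124.0, 182.0], [727.0, 280.0])]
side [[0.98, -0.09, 0.18, 130.75], [-0.2, -0.5, 0.84, -1378.78], [0.02, -0.86, -0.51, 967.06]] 426.5659732531197
mallet 
[... 257 characters left out ...]
-182.0]), (0.59, [212.0, 354.0], [809.0, -47.0])]
mould_a [(0.8, [216.0, 354.0], [801.0, -74.0]), (0.79, [151.0, 304.0], [773.0, 524.0])]
pin_a_top [(0.41, [148.0, 283.0], [672.0, 580.0])]
bowl [(0.7, [204.0, 327.0], [720.0, 27.0]), (0.5, [212.0, 325.0], [693.0, -28.0]), (0.19, [204.0, 270.0], [487.0, 71.0])]
kiln_prop [(0.73, [246.0, 271.0], [427.0, -206.0])]
glaze_jar [(0.56, [160.0, 237.0], [414.0, 484.0]), (0.39, [216.0, 357.0], [812.0, -79.0])]
cup [(0.92, [174.0, 242.0], [414.0, 337.0]), (0.19, [216.0, 354.0], [802.0, -74.0])]
brush [(0.9, [292.0, 278.0], [400.0, -430.0]), (0.38, [204.0, 272.0], [493.0, 63.0])]
shelf_tile [(0.77, [298.0, 326.0], [539.0, -483.0])]
1.3 18.700000000000003
```

```bash
python3 -c "
import cv2
a=cv2.imread('pics/top0.png')[90:300,110:400];cv2.imwrite('pics/t1.png',cv2.resize(a,None,fx=2.75,fy=2.75,interpolation=cv2.INTER_CUBIC))
a=cv2.imread('pics/side0.png')[110:320,190:430];cv2.imwrite('pics/s1.png',cv2.resize(a,None,fx=2.8,fy=2.8,interpolation=cv2.INTER_CUBIC))"
```

```text
(no output)
```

View pics/t1.png

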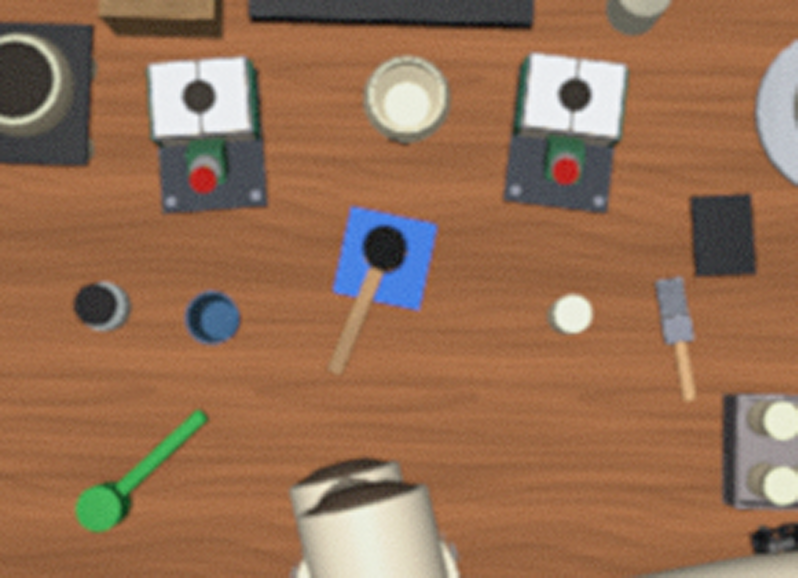

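View pics/s1.png

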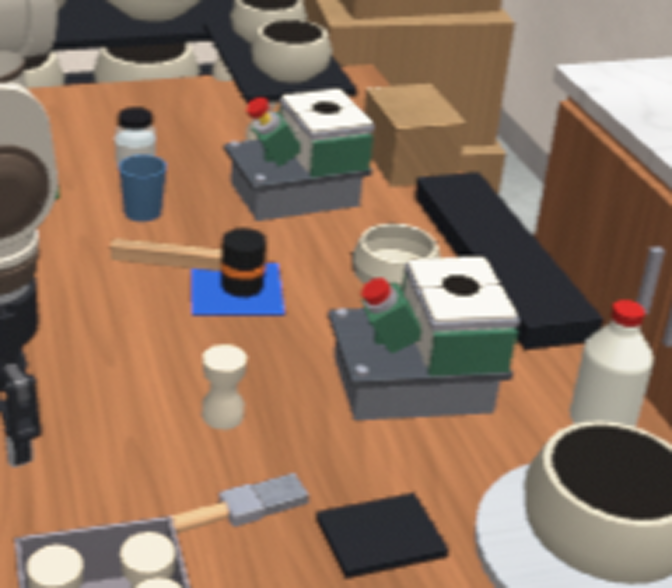

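```bash
cat > b.py <<'E'
from h import *
np.set_printoptions(precision=1,suppress=True)
M={c:eyes.camera_model(c) for c in('top','side')}
I={c:cv2.imread(f'pics/{c}0.png') for c in M}
def blob(c,f,box):
    r0,r1,c0,c1=box;b,g,r=[I[c][r0:r1,c0:c1,k].astype(int) for k in range(3)]
    n,l,s,ce=cv2.connectedComponentsWithStats(f(b,g,r).astype(np.uint8));k=1+np.argmax(s[1:,4]);return [ce[k][1]+r0,ce[k][0]+c0],int(s[k,4]),l==k
red=lambda b,g,r:(r>130)&(g<70)&(b<70)
blk=lambda b,g,r:(b<70)&(g<70)&(r<70)
blue=lambda b,g,r:(b>150)&(r<90)
R={}
# crop coordinates -> full: top=(90+y/2.75,110+x/2.75), side=(110+y/2.8,190+x/2.8)
for nm,f,bt,bs in [('capA',red,(145,165,175,195),(140,156,275,292)),('holeA',blk,(118,131,174,190),(143,154,298,316)),
                   ('capB',red,(145,160,305,325),(205,222,315,335)),('holeB',blk,(118,131,311,327),(205,219,345,365))]:
    a,na,_=blob('top',f,bt);b,nb,_=blob('side',f,bs)
    R[nm],e=tri([ray(M['top'],a),ray(M['side'],b)]);print(nm,np.array(a),na,np.array(b),nb,R[nm],np.array(e))
for k in 'AB':
    d=R['hole'+k]-R['cap'+k];print(k,'yaw',np.arctan2(d[1],d[0]),np.hypot(*d[:2]))
p,n,m=blob('top',blue,(150,215,220,280));print('mat px',p)
p,n,m=blob('top',blk,(170,192,238,262));print('head top',p,n,at_z(M['top'],p,86))
p2,n2,_=blob('side',blk,(188,220,260,290));print('side black',p2,n2)
# mat outline
b,g,r=[I['top'][150:215,220:280,k].astype(int) for k in range(3)]
mk=((b>150)&(r<90)).astype(np.uint8);pts=np.argwhere(mk)[:,::-1].astype(np.float32);rc=cv2.minAreaRect(pts);print(rc)
print('mat',at_z(M['top'],[rc[0][1]+150,rc[0][0]+220],6))
# handle
hs=nets  # noqa
r0,c0=185,225
b,g,r=[I['top'][r0:230,c0:255,k].astype(int) for k in range(3)]
hv=cv2.cvtColor(I['top'],cv2.COLOR_BGR2HSV);print(hv[205,240],hv[215,234],hv[215,250],hv[200,243])
st=sense();print(st['tcp_rot'],st['qpos'],st['time'])
E
python3 b.py
```

```text
capA [155.2 183.4] 68 [147.7 281.7] 37 [572.8 243.8 168.7] [0.2 0.2]
holeA [124.5 181.8] 64 [148.  306.2] 20 [689.9 256.2 152.4] [0.9 0.9]
capB [152.1 315.3] 64 [213.6 324. ] 59 [ 599.4 -246.8  149.8] [0.1 0.1]
holeB [124.1 318.6] 76 [211.5 354.1] 55 [ 704.7 -257.1  152.6] [0.7 0.7]
A yaw 0.10527596300678285 117.73218295023582
B yaw -0.09698422520302173 105.82615902134647
mat px [np.float64(183.65678627145087), np.float64(250.33073322932918)]
head top [np.float64(179.89655172413794), np.float64(249.54597701149424)] 174 [494.8  -1.8  86. ]
side black [np.float64(198.72677595628414), np.float64(276.57377049180326)] 183
((29.617074966430664, 33.45365905761719), (31.01030921936035, 30.66109275817871), 12.094757080078125)
mat [488.1  -1.6   6. ]
[ 15 104 182] [ 15 103 174] [ 12 146 161] [ 15 108 185]
[ 0.   1.   0.1 -0. ] [-1.3  0.1  0.2  1.7 -0.   1.6] 1.3
```

```bash
cat > c.py <<'E'
from h import *
M=eyes.camera_model('top');I=cv2.imread('pics/top0.png');hv=cv2.cvtColor(I,cv2.COLOR_BGR2HSV).astype(int)
m=np.zeros(I.shape[:2],np.uint8);w=slice(188,228),slice(225,253)
m[w]=((hv[w][...,1]<125)&(hv[w][...,0]<25)&(hv[w][...,2]>150));n,l,s,_=cv2.connectedComponentsWithStats(m);k=1+np.argmax(s[1:,4])
P=np.argwhere(l==k);print(len(P),P.min(0),P.max(0))
X=np.array([at_z(M,p,60)[:2] for p in P]).astype(np.float32)
vx,vy,x0,y0=cv2.fitLine(X,cv2.DIST_HUBER,0,.01,.01).ravel();
if vx<0: vx,vy=-vx,-vy
a=np.arctan2(vy,vx);h=np.array([494.8,-1.8]);print('yaw',a,'line pt',x0,y0,'head off line',(h-[x0,y0])@[-vy,vx])
t=(X-h)@[vx,vy];print('extent',t.min(),t.max())
for d in(55,75): print(d,h-d*np.array([vx,vy]))
from scipy.spatial.transform import Rotation as R
q=sense()['tcp_rot'];print(R.from_quat(np.roll(q,-1)).as_matrix().round(3))
E
python3 c.py
```

```text
210 [188 229] [225 248]
yaw -0.37379083 line pt 391.42307 38.830105 head off line -0.07679887369949531
extent -188.7081935442533 -31.081977145724213
55 [443.59776001  18.28309174]
75 [424.97876434  25.58603401]
[[ 0.968  0.252 -0.   ]
 [ 0.252 -0.968 -0.   ]
 [-0.     0.    -1.   ]]
```

play_rows(
  series=[
    [[1.4,2.8,0],0.13],
    [[2.8,5.6,0],0.26],
    [[4.2,8.4,0],0.39],
    [[5.6,11.2,0],0.52],
    [[7,14,0],0.65],
    [[8.4,16.8,0],0.78],
    [[9.8,19.6,0],0.91],
    [[11.2,22.4,0],1.04],
  ],
  gripper=0,
  squeeze=40,
)

```text
time: 2.1
ee_pos: [250.9, -307.1, 231.4]
tcp_rot: [0.0, 0.796, 0.605, 0.0]
ft_force: [0.4, -0.3, -0.3]
grip_width: 1.001
```

```bash
python3 -c "
from bench import sense
s=sense();print(s['qpos'],s['ee_pos'],s['ft_force'],s['grip_width'])"
```

```text
[-8.85715240e-01 -2.76398091e-01 -1.59118573e-01  1.68758263e+00
  3.76281783e-05  9.55991424e-01] [ 250.93980528 -307.09336361  231.41223787] [ 0.42386289 -0.31973718 -0.32073348] 1.000696613247337
```

play_rows(
  series=[
    [[2,4,0],0.14],
    [[4,8,0],0.28],
    [[6,12,0],0.42],
    [[8,16,-1],0.56],
    [[10,20,-2],0.7],
    [[12,24,-3],0.84],
    [[14.4,28,-4],0.98],
    [[16.4,31.5,-5],1.12],
  ],
)

```text
time: 2.9
ee_pos: [415.3, 9.0, 181.1]
tcp_rot: [0.001, 0.352, 0.936, 0.0]
ft_force: [0.9, -0.8, 0.2]
grip_width: 1.003
```

play_rows(
  series=[
    [[0.5,1.0,-2],0.13],
    [[1.0,1.75,-4],0.26],
    [[1.0,1.75,-6],0.353],
    [[1.0,1.75,-6],0.353],
  ],
)

```text
time: 3.3
ee_pos: [423.3, 24.5, 119.0]
tcp_rot: [-0.002, 0.185, 0.983, -0.0]
ft_force: [0.3, -0.2, 0.8]
grip_width: 0.998
```

```bash
python3 -c "
from h import *
im=eyes.read_camera('wrist');cv2.imwrite('pics/w1.png',im)
M=eyes.camera_model('wrist')
s=sense();print(s['qpos'],s['ee_pos'],s['ft_force'])
for X in [(494.8,-1.8,86),(425,25.6,60),(316,68.3,60)]: print(proj(M,X))"
```

```text
[ 5.72822237e-02 -2.26252934e-01 -3.33098381e-01  1.46588626e+00
 -4.42954428e-05  4.32916946e-01] [423.92471617  24.29730034 120.66218028] [-0.02817062 -0.60050051  0.38106679]
[327.0, 257.6]
[213.5, 257.5]
[33.6, 257.5]
```

View pics/w1.png

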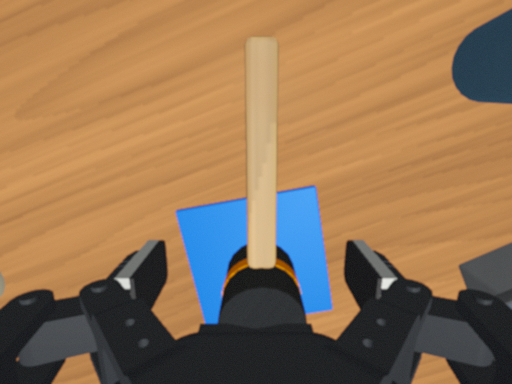

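play_rows(
  series=[
    [[0.3,0.3,-3],0],
    [[0.3,0.3,-6],0],
    [[0.3,0.3,-8],0],
    [[0.3,0.3,-9.5],0],
    [[0.3,0.3,-9.5],0],
  ],
)

```text
time: 3.85
ee_pos: [427.1, 26.9, 25.8]
tcp_rot: [-0.001, 0.187, 0.982, -0.0]
ft_force: [-0.9, 0.4, -0.2]
grip_width: 1.0
```

play_rows(
  series=[
    [[0,0,0],0],
    [[0,0,0],0],
    [[0,0,0],0],
    [[0,0,0],0],
    [[0,0,0],0],
    [[0,0,0],0],
    [[0,0,0],0],
    [[0,0,0],0],
  ],
  gripper=255,
  squeeze=20,
)

```text
time: 4.65
ee_pos: [427.9, 27.3, 26.8]
tcp_rot: [0.0, 0.186, 0.983, 0.0]
ft_force: [-1.1, 0.6, 7.0]
grip_width: 0.249
```

play_rows(
  series=[
    [[0.15,-0.05,0.35],0],
    [[0.29,-0.11,0.74],0],
    [[0.43,-0.17,1.1],0],
    [[0.61,-0.24,1.45],0],
    [[0.8,-0.3,1.8],0],
    [[1.0,-0.39,2.14],0],
    [[1.2,-0.47,2.46],0],
    [[1.42,-0.55,2.79],0],
  ],
)

```text
time: 5.45
ee_pos: [442.0, 21.7, 54.4]
tcp_rot: [-0.0, 0.186, 0.983, 0.0]
ft_force: [0.6, -0.4, -3.8]
grip_width: 0.249
```

```bash
python3 -c "
from h import *
im=eyes.read_camera('side');a=im[150:250,215:335];cv2.imwrite('pics/s2.png',cv2.resize(a,None,fx=6,fy=6,interpolation=cv2.INTER_CUBIC))
s=sense();print(s['qpos'],s['ee_pos'],s['ft_force'],s['ft_torque'])"
```

```text
[ 4.88593847e-02 -1.66291285e-01 -4.09755988e-01  1.32640814e+00
 -6.92528767e-05  4.22710911e-01] [442.53357962  21.61937977  54.97510042] [ 1.20407823 -0.49243303 -4.72389793] [0.07399169 0.29279493 0.02319186]
```

View pics/s2.png

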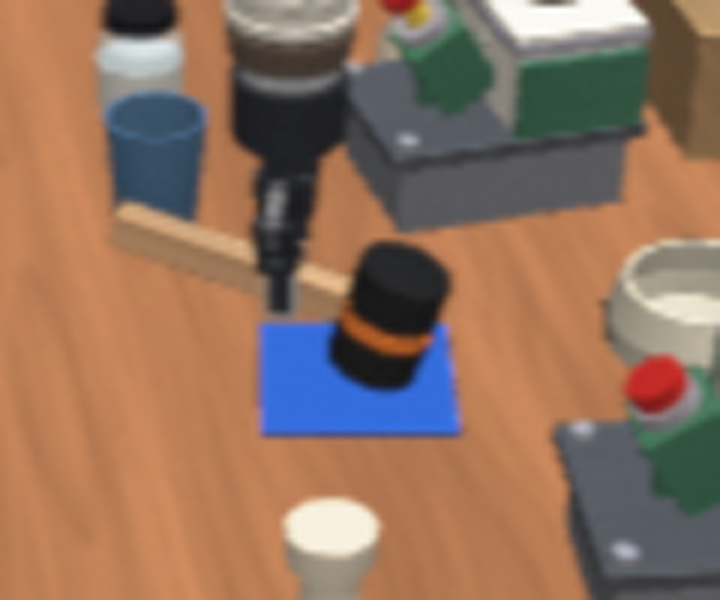

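```bash
cat > tilt.py <<'E'
from h import *
from scipy.optimize import brentq, minimize
import sys
def handle_mask(I):
    hv=cv2.cvtColor(I,cv2.COLOR_BGR2HSV).astype(int)
    return ((hv[...,1]<125)&(hv[...,1]>50)&(hv[...,0]>8)&(hv[...,0]<25)&(hv[...,2]>95)).astype(np.uint8)
def measure(yaw,d=75,save=None,box=80,th0=20):
    I=eyes.read_camera('side');s=sense();M=eyes.camera_model('side')
    g=np.array(s['ee_pos'])+[0,0,19]
    u=np.array([np.cos(yaw),np.sin(yaw),0]);z=np.array([0,0,1.])
    ax=lambda th:np.cos(th)*u-np.sin(th)*z           # mallet +x when the handle is raised by th
    P=lambda th,k,w=0:proj(M,g+ax(th)*(d+k)+w*(np.sin(th)*u+np.cos(th)*z))   # k = mallet x
    # polygon fit of handle (28 high, 22 wide)
    m=handle_mask(I);c=np.array(P(np.radians(th0),-75)).astype(int);lim=np.zeros_like(m);lim[max(0,c[0]-box):c[0]+box,max(0,c[1]-box):c[1]+box]=1;m&=lim
    n,l,st,_=cv2.connectedComponentsWithStats(m);
    m=np.isin(l,[i for i in range(1,n) if st[i,4]>12])
    y=np.cross(z,u);best=[]
    for th in np.radians(np.arange(-5,50,0.5)):
      for sh in (-2,-1,0,1,2):
        zz=np.sin(th)*u+np.cos(th)*z
        C=[g+ax(th)*(d+k)+a*14*zz+b*11*y for k in(-32,-192) for a in(-1,1) for b in(-1,1)]
        p=np.array([proj(M,X)[::-1] for X in C]);p[:,1]+=sh
        h=cv2.convexHull((p*16).astype(np.int32));q=np.zeros(m.shape,np.uint8);cv2.fillConvexPoly(q,h,1,shift=4)
        best.append((float((q&m).sum()/(q|m).sum()),float(np.degrees(th)),sh))
    best.sort(reverse=True)
    print('tilt fits',[(round(a,3),b,c) for a,b,c in best[:6]],'n',int(m.sum()))
    print(s['time'],np.round(s['ee_pos'],1),np.round(s['ft_force'],1),np.round(s['ft_torque'],2),s['grip_width'],np.round(s['qpos'],2))
    if save:
        a=I[max(0,c[0]-60):c[0]+60,max(0,c[1]-70):c[1]+70];cv2.imwrite(save,cv2.resize(a,None,fx=5,fy=5,interpolation=cv2.INTER_CUBIC))
if __name__=='__main__': measure(float(sys.argv[1]),save=sys.argv[2] if len(sys.argv)>2 else None,th0=float(sys.argv[3]) if len(sys.argv)>3 else 20)
E
python3 tilt.py -0.374
```

```text
tilt fits [(0.133, 16.5, 1), (0.132, 17.5, 1), (0.132, 17.0, 1), (0.132, 16.0, 1), (0.132, 18.5, 1), (0.132, 18.0, 1)] n 1989
5.55 [442.4  21.7  54.7] [ 0.4  0.8 -4.3] [ 0.    0.14 -0.02] 0.257809827751301 [ 0.05 -0.17 -0.41  1.33 -0.    0.42]
```

play_rows(
  series=[
    [[0.23,-0.09,0.32],0],
    [[0.47,-0.18,0.63],0],
    [[0.71,-0.28,0.92],0],
    [[0.96,-0.38,1.21],0],
    [[1.23,-0.48,1.49],0],
    [[1.5,-0.59,1.76],0],
    [[1.79,-0.7,2.01],0],
    [[2.22,-0.87,2.37],0],
  ],
)

```text
time: 6.35
ee_pos: [464.2, 13.0, 78.0]
tcp_rot: [-0.0, 0.186, 0.983, -0.0]
ft_force: [0.2, 0.3, -4.7]
grip_width: 0.256
```

```bash
sed -i 's/m=np.isin(l.*/T=[i for i in range(1,n) if 12<st[i,4]<700 and st[i,2]<60]; m=np.isin(l,T); print([st[i].tolist() for i in T],c)/' tilt.py; python3 tilt.py -0.374 pics/s3.png 30
```

```text
[[235, 136, 25, 15, 42], [188, 141, 17, 2, 17], [286, 146, 5, 8, 16], [230, 155, 4, 16, 19], [240, 172, 40, 29, 299], [317, 173, 3, 11, 14], [273, 179, 10, 11, 17], [315, 189, 33, 22, 76], [261, 232, 18, 32, 132], [309, 233, 11, 28, 30], [324, 259, 14, 1, 14]] [191 268]
tilt fits [(0.347, 29.000000000000004, 1), (0.346, 28.500000000000004, 1), (0.346, 29.500000000000004, 1), (0.345, 26.0, 1), (0.345, 31.0, 2), (0.344, 25.5, 0)] n 676
6.4 [465.1  12.8  78.7] [-1.5  0.6 -4.3] [ 0.11  0.26 -0.01] 0.25166986844834777 [ 0.03 -0.12 -0.32  1.37 -0.    0.4 ]
```

View pics/s3.png

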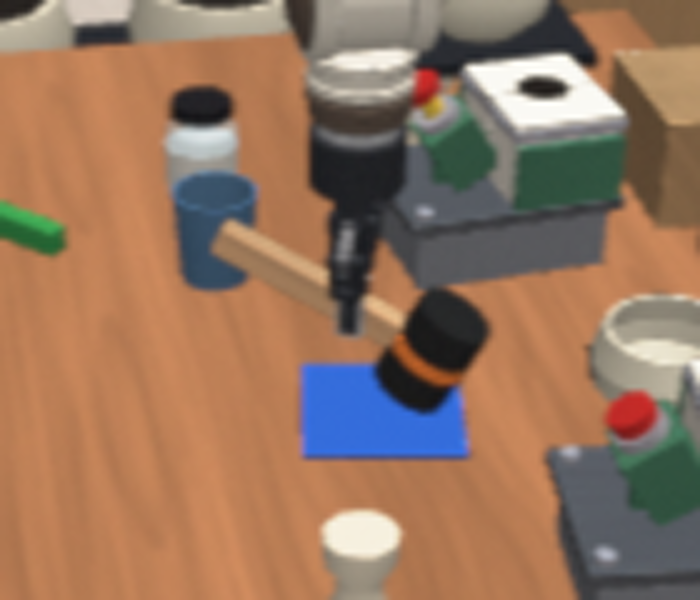

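```bash
sed -i "s/T=\[i for.*; m=np.isin(l,T); print.*/K=[i for i in range(1,n) if st[i,2]<70]; T=[max(K,key=lambda i:st[i,4])]; m=np.isin(l,T); print(st[T[0]],c); P_=np.argwhere(m)[:,::-1].astype(np.float32); v=cv2.fitLine(P_,cv2.DIST_HUBER,0,.01,.01).ravel(); sl=np.degrees(np.arctan(v[1]\/v[0])); print('slope',sl,'-> tilt',[t for t in np.arange(-5,50,.5) if abs(np.degrees(np.arctan((lambda a,b:(b[0]-a[0])\/(b[1]-a[1]))(P(np.radians(t),-192),P(np.radians(t),-32))))-sl)<.4])/" tilt.py; python3 tilt.py -0.374 "" 30
```

```text
[ 298  111   50   65 1803] [191 268]
slope 70.18255 -> tilt []
tilt fits [(0.0, 49.5, 2), (0.0, 49.5, 1), (0.0, 49.5, 0), (0.0, 49.5, -1), (0.0, 49.5, -2), (0.0, 49.0, 2)] n 1803
6.45 [464.8  12.9  78.4] [-0.2 -0.3 -4. ] [ 0.11  0.22 -0.02] 0.25784691755780337 [ 0.03 -0.12 -0.32  1.37 -0.    0.4 ]
```

Choose the component nearest the predicted handle centre.

```bash
sed -i "s/T=\[max(K,key=lambda i:st\[i,4\])\]/K=[i for i in K if 60<st[i,4]<700]; hc=np.array(P(np.radians(th0),-130))[::-1]; T=[min(K,key=lambda i:np.hypot(*(_[i]-hc)))]/" tilt.py; python3 tilt.py -0.374 "" 30
```

```text
[240 172  41  29 300] [191 268]
slope 28.851227 -> tilt [np.float64(26.5), np.float64(27.0)]
tilt fits [(0.667, 29.500000000000004, 1), (0.664, 26.5, 0), (0.664, 26.0, 1), (0.663, 29.000000000000004, 1), (0.661, 24.5, 0), (0.66, 26.5, 1)] n 300
6.5 [464.4  13.   78.1] [-0.1  0.1 -5.2] [0.04 0.26 0.01] 0.2562684640399313 [ 0.03 -0.12 -0.33  1.37 -0.    0.4 ]
```

play_rows(
  series=[
    [[0,0,2.5],0],
    [[0,0,2.5],0],
    [[0,0,2.5],0],
  ],
)

```text
time: 6.8
ee_pos: [464.3, 13.1, 102.7]
tcp_rot: [0.0, 0.186, 0.983, 0.0]
ft_force: [-0.5, 0.2, -5.4]
grip_width: 0.252
```

```bash
python3 tilt.py -0.374 "" 30
```

```text
[243 160  24  33 224] [186 268]
slope 45.39197 -> tilt [np.float64(45.0), np.float64(45.5)]
tilt fits [(0.496, 38.5, 1), (0.495, 35.5, 0), (0.495, 35.0, 0), (0.493, 38.5, 0), (0.492, 36.5, 0), (0.492, 39.0, 1)] n 224
6.85 [463.9  13.1 102.2] [-0.2 -0.9 -5.3] [0.1  0.26 0.01] 0.2563309028704062 [ 0.03 -0.13 -0.29  1.41 -0.    0.4 ]
```

play_rows(
  series=[
    [[0,0,-0.4],0],
    [[0,0,-0.8],0],
    [[-0.2,0.08,-1.2],0],
    [[-0.6,0.24,-1.5],0],
    [[-1.0,0.4,-1.8],0],
    [[-1.4,0.54,-2.1],0],
    [[-1.7,0.67,-2.3],0],
    [[-2.0,0.8,-2.45],0],
  ],
)

```text
time: 7.65
ee_pos: [444.4, 21.1, 78.9]
tcp_rot: [0.001, 0.186, 0.983, 0.0]
ft_force: [2.2, -1.9, 0.1]
grip_width: 0.253
```

play_rows(
  series=[
    [[0,0,0],0],
    [[0,0,0],0],
    [[0,0,0],0],
  ],
  squeeze=120,
  gripper=255,
)

```text
time: 7.95
ee_pos: [444.3, 21.1, 78.9]
tcp_rot: [0.0, 0.186, 0.983, 0.0]
ft_force: [-0.3, 0.6, 5.4]
grip_width: 0.242
```

```bash
python3 tilt.py -0.374 pics/s4.png 32
```

```text
[236 172  38  28 291] [190 262]
slope 33.32802 -> tilt [np.float64(32.0), np.float64(32.5)]
tilt fits [(0.654, 31.5, 0), (0.65, 31.5, 1), (0.634, 31.0, 0), (0.632, 32.5, 1), (0.632, 34.5, 1), (0.63, 33.5, 1)] n 291
8.0 [444.3  21.1  78.9] [-0.2 -0.   4.8] [-0.18 -0.26  0.02] 0.24246354512372517 [ 0.05 -0.17 -0.37  1.37  0.    0.42]
```

View pics/s4.png

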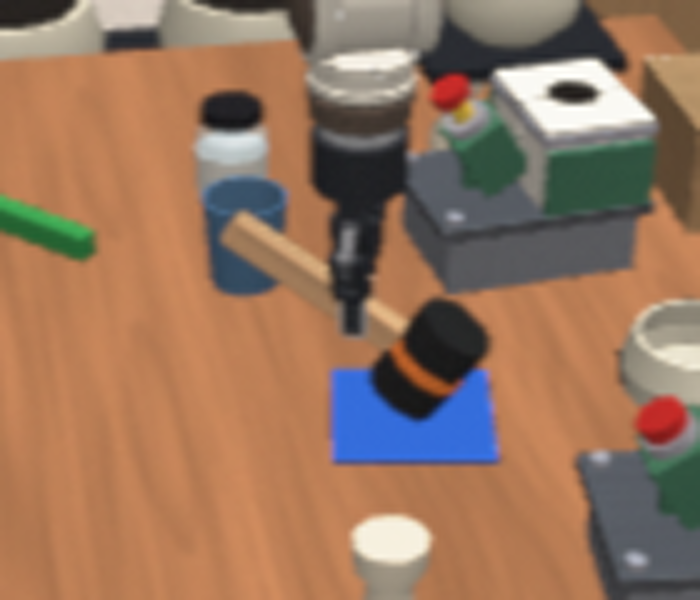

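play_rows(
  series=[
    [[0,0,0.5],0],
    [[0,0,2],0],
    [[0,0,4.5],0],
    [[0,0,7.5],0.05],
    [[0,0,10.5],0.12],
    [[0,0,13.5],0.22],
    [[0,0,16.5],0.34],
    [[0,0,18.2],0.48],
  ],
)

```text
time: 8.8
ee_pos: [443.9, 21.1, 263.2]
tcp_rot: [0.001, -0.056, 0.998, 0.0]
ft_force: [-0.3, 0.2, -4.3]
grip_width: 0.242
```

play_rows(
  series=[
    [[0.5,1,0],0.14],
    [[1.5,2,0],0.28],
    [[2.5,4,0],0.42],
    [[3.5,5.5,0],0.56],
    [[5,7,0],0.7],
    [[6,8.5,0],0.84],
    [[7,10,0],0.98],
    [[8,11.5,0],1.12],
  ],
)

```text
time: 9.6
ee_pos: [524.0, 136.6, 260.5]
tcp_rot: [-0.001, -0.578, 0.816, 0.0]
ft_force: [0.7, -0.7, -4.8]
grip_width: 0.234
```

play_rows(
  series=[
    [[1,1.5,0],0.14],
    [[2,3,0],0.28],
    [[3,4.5,0],0.42],
    [[4,6,0],0.56],
    [[5,7.5,0],0.7],
    [[6,9,0],0.84],
    [[7,10.3,0],0.98],
    [[7.4,11,0],1.12],
  ],
)

```text
time: 10.4
ee_pos: [598.4, 246.9, 259.8]
tcp_rot: [0.001, 0.923, -0.384, -0.001]
ft_force: [-0.8, 0.5, -5.0]
grip_width: 0.24
```

play_rows(
  series=[
    [[0,0,0],0.14],
    [[0,0,0],0.28],
    [[0,0,0],0.42],
    [[0,0,0],0.56],
    [[0,0,0],0.7],
    [[0,0,0],0.82],
    [[0,0,0],0.9],
    [[0,0,0],0.9],
  ],
)

```text
time: 11.2
ee_pos: [597.8, 246.0, 260.5]
tcp_rot: [0.0, 0.999, 0.053, -0.0]
ft_force: [-0.8, -1.1, -5.2]
grip_width: 0.238
```

```bash
cat > d.py <<'E'
from h import *
import sys
np.set_printoptions(precision=2,suppress=True)
from scipy.spatial.transform import Rotation as R
s=sense();print(s['time'],s['ee_pos'],s['ft_force'],s['ft_torque'],s['qpos'],R.from_quat(np.roll(s['tcp_rot'],-1)).as_matrix()[:2,0])
im=eyes.read_camera('side');M=eyes.camera_model('side')
a=im[70:190,220:360];cv2.imwrite(sys.argv[1],cv2.resize(a,None,fx=5,fy=5,interpolation=cv2.INTER_CUBIC))
# handle slope tilt
n=cv2.cvtColor(im,cv2.COLOR_BGR2HSV).astype(int);g=np.array(s['ee_pos'])+[0,0,19]
yaw=.105
for th in (26,28,30,32,34,36,38):
    t=np.radians(th);h=np.array([np.cos(t)*np.cos(yaw),np.cos(t)*np.sin(yaw),np.sin(t)]);p=[proj(M,g+h*k) for k in(-43,117)]
    z=np.array([-np.sin(t)*np.cos(yaw),-np.sin(t)*np.sin(yaw),np.cos(t)]);f=g-75*h
    ax=[proj(M,f+z*k) for k in(-40,40)]
    cr=lambda q:[round((q[1]-220)*5),round((q[0]-70)*5)]
    print(th,'handle crop xy',[cr(q) for q in p],'head faces',[cr(q) for q in ax])
E
python3 d.py pics/s5.png
```

```text
11.2 [597.85 245.97 260.45] [-0.85 -1.08 -5.23] [ 0.03 -0.24 -0.  ] [ 0.39  0.35  0.55  1.77  0.   -2.86] [0.99 0.11]
26 handle crop xy [[298, 292], [461, 198]] head faces [[283, 348], [247, 274]]
28 handle crop xy [[298, 293], [459, 194]] head faces [[286, 350], [247, 276]]
30 handle crop xy [[299, 295], [458, 190]] head faces [[288, 350], [247, 280]]
32 handle crop xy [[300, 296], [456, 186]] head faces [[291, 352], [247, 284]]
34 handle crop xy [[301, 298], [453, 182]] head faces [[294, 353], [247, 286]]
36 handle crop xy [[302, 298], [452, 178]] head faces [[297, 354], [247, 290]]
38 handle crop xy [[303, 300], [449, 175]] head faces [[299, 355], [248, 293]]
```

View pics/s5.png

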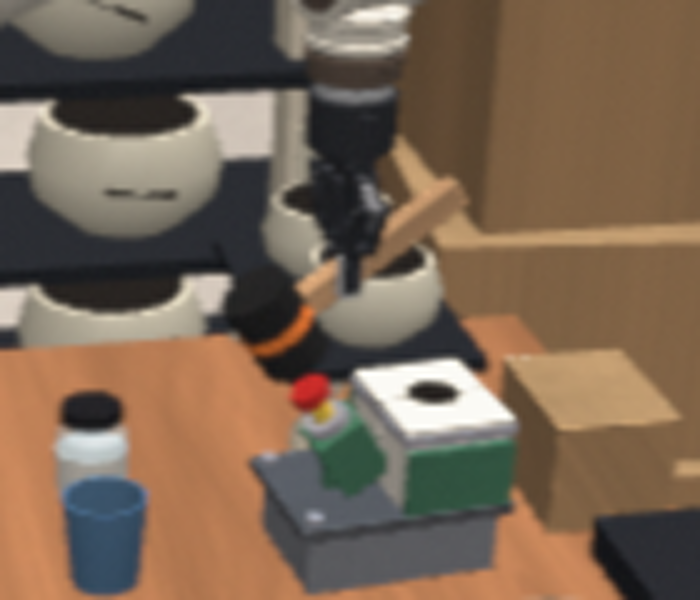

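play_rows(
  series=[
    [[0,0,-0.4],0],
    [[0,0.03,-0.95],0],
    [[0.26,0.06,-1.37],0],
    [[0.53,0.09,-1.8],0],
    [[0.79,0.12,-2.22],0],
    [[1.05,0.15,-2.65],0],
  ],
)

```text
time: 11.85
ee_pos: [608.8, 247.6, 233.4]
tcp_rot: [0.0, 0.999, 0.052, -0.0]
ft_force: [0.2, -0.5, -5.7]
grip_width: 0.238
```

play_rows(
  series=[
    [[0.21,0.02,-0.34],0],
    [[0.42,0.04,-0.68],0],
    [[0.63,0.07,-1.02],0],
    [[0.84,0.09,-1.36],0],
    [[1.05,0.11,-1.7],0],
  ],
)

```text
time: 12.35
ee_pos: [619.0, 248.6, 217.0]
tcp_rot: [-0.0, 0.999, 0.052, 0.0]
ft_force: [-2.4, -1.2, 0.1]
grip_width: 0.236
```

play_rows(
  series=[
    [[0.16,0.02,-0.25],0],
    [[0.32,0.03,-0.51],0],
    [[0.42,0.04,-0.68],0],
    [[0.5,0.05,-0.8],0],
  ],
)

```text
time: 12.75
ee_pos: [624.0, 249.2, 211.1]
tcp_rot: [-0.001, 0.999, 0.052, 0.001]
ft_force: [-8.2, -2.6, 18.9]
grip_width: 0.241
```

play_rows(
  series=[
    [[0.05,0.01,-0.08],0],
    [[0.1,0.01,-0.16],0],
    [[0.1,0.01,-0.16],0],
  ],
)

```text
time: 13.05
ee_pos: [625.3, 249.3, 210.5]
tcp_rot: [-0.001, 0.999, 0.052, 0.002]
ft_force: [-5.9, -1.7, 16.5]
grip_width: 0.238
```

play_rows(
  series=[
    [[-0.2,-0.02,0.35],0],
    [[-0.8,-0.08,1.3],0],
    [[-1.6,-0.16,2.6],0],
    [[-2.4,-0.24,4.2],0],
    [[-2.6,-0.26,6.0],0],
    [[-2.6,-0.26,6.8],0],
  ],
)

```text
time: 13.65
ee_pos: [598.7, 246.8, 278.6]
tcp_rot: [-0.001, 0.999, 0.052, 0.002]
ft_force: [0.1, 1.0, -4.2]
grip_width: 0.24
```

```bash
python3 d.py pics/s6.png
```

```text
13.65 [598.69 246.84 278.58] [ 0.12  1.03 -4.2 ] [ 0.06 -0.27  0.  ] [ 0.39  0.36  0.6   1.8   0.   -2.86] [0.99 0.1 ]
26 handle crop xy [[299, 272], [463, 176]] head faces [[284, 328], [248, 252]]
28 handle crop xy [[300, 273], [462, 172]] head faces [[288, 330], [248, 256]]
30 handle crop xy [[301, 274], [460, 168]] head faces [[290, 330], [248, 259]]
32 handle crop xy [[302, 276], [458, 165]] head faces [[293, 332], [248, 262]]
34 handle crop xy [[302, 277], [456, 161]] head faces [[296, 333], [248, 266]]
36 handle crop xy [[303, 278], [453, 158]] head faces [[298, 334], [248, 269]]
38 handle crop xy [[304, 280], [452, 154]] head faces [[302, 336], [249, 272]]
```

View pics/s6.png

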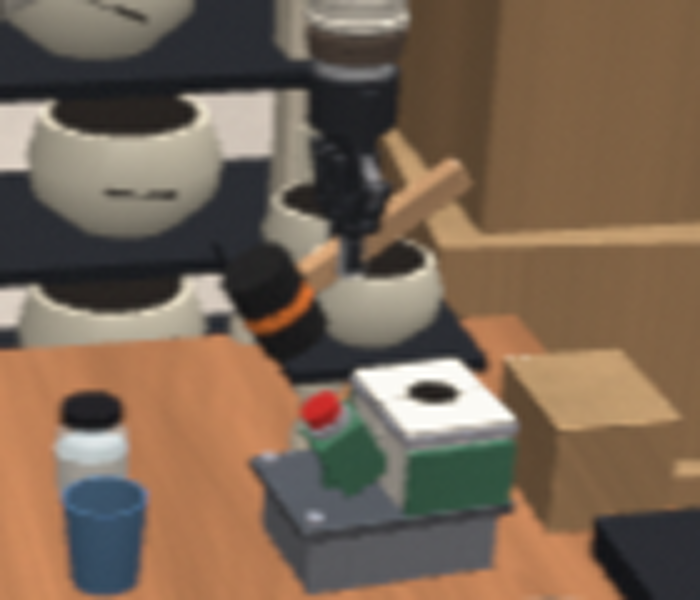

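play_rows(
  series=[
    [[-0.5,-0.7,0],-0.08],
    [[-1.5,-2,0],-0.2],
    [[-2.5,-3.7,0],-0.34],
    [[-3.5,-5.4,0],-0.48],
    [[-4.5,-7.2,0],-0.62],
    [[-5.5,-9,0],-0.76],
    [[-6.5,-10.7,0],-0.9],
    [[-7.5,-12.4,0],-1.04],
  ],
)

```text
time: 14.5
ee_pos: [523.5, 121.9, 274.9]
tcp_rot: [0.0, 0.891, -0.453, -0.0]
ft_force: [-0.4, -0.4, -4.1]
grip_width: 0.238
```

play_rows(
  series=[
    [[-1,-1.5,0],-0.14],
    [[-2,-3,0],-0.28],
    [[-3,-4.5,0],-0.42],
    [[-4,-6,0],-0.56],
    [[-5,-7.5,0],-0.7],
    [[-6,-9,0],-0.84],
    [[-7,-10.5,-1],-0.98],
    [[-7.1,-11.1,-2],-1.12],
  ],
)

```text
time: 15.3
ee_pos: [452.1, 10.6, 255.3]
tcp_rot: [0.0, -0.514, 0.858, -0.0]
ft_force: [1.0, 0.5, -5.2]
grip_width: 0.232
```

play_rows(
  series=[
    [[0,0,-2],-0.14],
    [[0,0,-4],-0.28],
    [[0,0,-6],-0.42],
    [[0,0,-8],-0.56],
    [[0,0,-10],-0.7],
    [[0,0,-12],-0.84],
    [[0,0,-13.2],-0.98],
    [[0,0,-14],-1.12],
  ],
)

```text
time: 16.1
ee_pos: [452.1, 11.7, 113.7]
tcp_rot: [-0.001, 0.02, 1.0, -0.0]
ft_force: [-1.0, 0.6, -4.5]
grip_width: 0.239
```

play_rows(
  series=[
    [[0,0,-0.3],-0.14],
    [[0,0,-0.6],-0.28],
    [[0,0,-0.8],-0.34],
    [[0,0,-0.8],-0.34],
  ],
)

```text
time: 16.5
ee_pos: [452.5, 11.7, 106.7]
tcp_rot: [-0.001, 0.186, 0.983, -0.0]
ft_force: [0.2, 0.4, -4.5]
grip_width: 0.242
```

```bash
python3 tilt.py -0.374 pics/s7.png 32; python3 -c "
from h import *
im=eyes.read_camera('top').astype(int);s=eyes.read_camera('side').astype(int)
def cen(I,b):
    r0,r1,c0,c1=b;w=I[r0:r1,c0:c1];m=(w[...,2]>130)&(w[...,1]<70)&(w[...,0]<70);p=np.argwhere(m);return p.mean(0)+[r0,c0]
a=cen(im,(140,170,170,200));b=cen(s,(140,160,275,295));print(tri([ray(eyes.camera_model('top'),a),ray(eyes.camera_model('side'),b)]))"
```

```text
[238 168  39  27 288] [185 265]
slope 32.2241 -> tilt [np.float64(30.5), np.float64(31.0)]
tilt fits [(0.655, 29.000000000000004, 1), (0.651, 29.500000000000004, 1), (0.647, 29.999999999999996, 1), (0.647, 33.0, 1), (0.643, 29.999999999999996, 0), (0.643, 29.500000000000004, 0)] n 288
16.55 [452.6  11.7 106.9] [ 0.7 -0.8 -4.3] [ 0.13  0.25 -0.01] 0.23927516572851215 [ 0.03 -0.16 -0.3   1.43  0.    0.4 ]
(array([584.12732172, 244.87665064, 149.58588619]), [0.4633681007453933, 0.4633681007451915])
```

play_rows(
  series=[
    [[0,0,-0.6],0],
    [[0,0,-1.3],0],
    [[0,0,-1.9],0],
    [[0,0,-2.4],0],
    [[0,0,-2.7],0],
    [[0,0,-2.9],0],
    [[0,0,-3.0],0],
  ],
)

```text
time: 17.35
ee_pos: [453.0, 11.7, 77.2]
tcp_rot: [-0.0, 0.186, 0.983, -0.0]
ft_force: [-0.8, -0.8, -2.0]
grip_width: 0.237
```

play_rows(
  series=[
    [[0,0,0],0],
    [[0,0,0],0],
  ],
  squeeze=20,
  gripper=255,
)

```text
time: 17.55
ee_pos: [453.2, 11.7, 77.5]
tcp_rot: [0.0, 0.186, 0.983, 0.0]
ft_force: [-0.7, -0.6, -4.8]
grip_width: 0.242
```

play_rows(
  series=[
    [[-0.43,0.17,-0.39],0],
    [[-0.97,0.38,-0.94],0],
    [[-1.46,0.57,-1.52],0],
    [[-1.93,0.76,-2.15],0],
    [[-2.35,0.92,-2.8],0],
    [[-2.73,1.07,-3.49],0],
    [[-3.05,1.2,-4.2],0],
    [[-3.34,1.31,-4.85],0],
  ],
)

```text
time: 18.35
ee_pos: [420.2, 25.1, 30.1]
tcp_rot: [0.001, 0.186, 0.983, 0.0]
ft_force: [-3.8, 1.1, 12.9]
grip_width: 0.241
```

play_rows(
  series=[
    [[0,0,-0.1],0],
    [[0,0,-0.2],0],
  ],
)

```text
time: 18.55
ee_pos: [419.5, 25.3, 28.3]
tcp_rot: [0.001, 0.186, 0.983, 0.001]
ft_force: [-12.9, 5.6, 18.4]
grip_width: 0.241
```

```bash
python3 tilt.py -0.374 pics/s8.png 2
```

```text
[228 195  29  14 200] [201 256]
slope 10.497397 -> tilt [np.float64(5.0), np.float64(5.5)]
tilt fits [(0.493, 7.499999999999999, 2), (0.488, 8.0, 2), (0.484, 7.0, 2), (0.484, 4.5, 2), (0.483, 6.5, 2), (0.483, 6.000000000000001, 2)] n 200
18.6 [419.5  25.3  28.3] [-11.2   3.7  16.5] [ 0.18  0.99 -0.08] 0.23872159952084587 [ 0.06 -0.21 -0.5   1.28  0.    0.43]
```

View pics/s8.png

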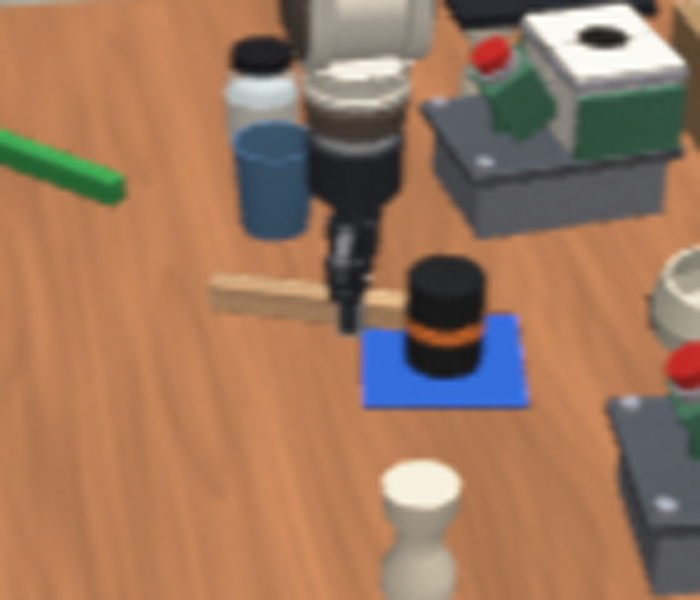

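play_rows(
  series=[
    [[0.05,-0.02,0.05],0],
    [[0.1,-0.04,0.1],0],
    [[0.1,-0.04,0.1],0],
  ],
)

```text
time: 18.9
ee_pos: [420.7, 24.8, 29.0]
tcp_rot: [0.001, 0.186, 0.983, 0.001]
ft_force: [-6.9, 3.0, 8.2]
grip_width: 0.237
```

play_rows(
  series=[
    [[0,0,0],0],
    [[0,0,0],0],
    [[0,0,0],0],
    [[0,0,0],0],
    [[0,0,0],0],
    [[0,0,0],0],
    [[0,0,0],0],
    [[0,0,0],0],
  ],
  gripper=0,
)

```text
time: 19.7
ee_pos: [420.6, 24.4, 27.8]
tcp_rot: [-0.0, 0.186, 0.983, 0.0]
ft_force: [-0.4, -0.3, -0.7]
grip_width: 1.0
```

play_rows(
  series=[
    [[0,0,1],0],
    [[0,0,3],0],
    [[0,0,6],0],
    [[0,0,10],0],
    [[0,0,14],0],
    [[-2,0,18],0],
    [[-5,0,20],0],
    [[-8,0,20],0],
  ],
)

```text
time: 20.5
ee_pos: [340.6, 24.4, 231.4]
tcp_rot: [0.002, 0.186, 0.983, 0.001]
ft_force: [-0.4, 0.3, 0.6]
grip_width: 1.001
```

play_rows(
  series=[
    [[-4,0,0],0],
    [[-8,0,0],0],
    [[-8,0,0],0],
  ],
)

```text
time: 20.8
ee_pos: [257.7, 24.3, 229.6]
tcp_rot: [0.002, 0.186, 0.983, 0.001]
ft_force: [1.1, 0.2, -0.3]
grip_width: 0.997
```

```bash
cat > e.py <<'E'
from h import *
np.set_printoptions(precision=1,suppress=True)
M=eyes.camera_model('top');I=eyes.read_camera('top');S=eyes.read_camera('side');s=sense();print(s['time'],s['ee_pos'],s['ft_force'],s['grip_width'])
w=I[150:215,220:280].astype(int)
m=((w[...,0]>150)&(w[...,2]<90)).astype(np.uint8);k=((w.max(2)<70)).astype(np.uint8)
n,l,st,c=cv2.connectedComponentsWithStats(k);j=1+np.argmax(st[1:,4]);print('blob',st[j],'head',at_z(M,[c[j][1]+150,c[j][0]+220],86))
rc=cv2.minAreaRect(np.argwhere(m)[:,::-1].astype(np.float32));print('mat',rc,at_z(M,[rc[0][1]+150,rc[0][0]+220],6))
for q in ['bowl','kiln_prop','glaze_jar','cup','brush','shelf_tile']:
    print(q,[np.round(d['point']).tolist() for d in nets.recognise('side',q)[:1]])
a=I[130:230,200:300];b=S[160:260,220:320];cv2.imwrite('pics/f.png',cv2.resize(np.hstack([a,b]),None,fx=4,fy=4,interpolation=cv2.INTER_CUBIC))
E
python3 e.py
```

```text
20.9 [260.6  24.4 228.8] [ 0.  -0.2 -0.1] 0.993685023729506
blob [ 24  25  14  15 171] head [487.  -5.  86.]
mat ((29.564706802368164, 33.45882797241211), (31.021059036254883, 30.58719825744629), 12.528807640075684) [488.1  -1.4   6. ]
bowl [[199.0, 330.0]]
kiln_prop [[205.0, 271.0]]
glaze_jar [[157.0, 236.0]]
cup [[174.0, 243.0]]
brush []
shelf_tile [[300.0, 328.0]]
```

View pics/f.png

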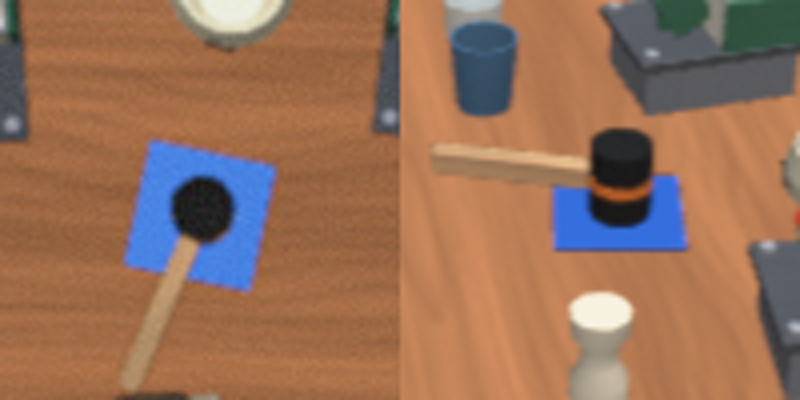

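```bash
python3 -c "
from bench import manip; print(manip.finish_job())"
```

```text
the job is handed in; nothing more can be done
None
```

I drove the proud pin (the left clamp, at about y = +245 mm) fully home with the mallet. The mallet is back upright on the blue mat, released, and the job is handed in at about 21 s.

- **Method:** The moves only turn the tool about vertical, so I got the 32° lean by letting the mallet pivot between the pads with its head edge on the mat. I then clamped at 120 N and pressed along the pin's axis. The tilt measured about 32° just before driving and about 30.5° afterwards.
- **Pin:** Resistance was about 6 N on the way in, then about 24 N at the stop. The yellow band no longer shows. The cap sits at 149.6 mm, against 149.8 mm for the other clamp's pin.
- **Mallet:** The head measures (487, -5) mm and the mat centre (488, -1), so it is about 4 mm off centre. It looks upright, the gripper is open and clear, and the wrist force is near zero.
- **Other ware:** The bowl, jar, cup and tile are within a few pixels of where they started.
- **Checks that failed or disagreed:**
  - In the last check the network did not find the brush, which I did not verify another way.
  - It reported the mallet as the kiln post. By eye the post is in its original place.
  - The two tilt fits differed by 2–3° at some steps, and by about 7–10° when the mallet briefly over-tilted before I reset it against the mat.

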